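Draw the ring magazine's guard bolt and load the spacer rings

ROBOT

A 6-joint arm with a two-finger parallel gripper is mounted at the origin on a cart in front of the work surface, level with it; the furniture and walls round the work are solid. World frame = base frame: x ahead of the robot, y to its left, z up, the work surface at z = 0. Lengths are in m, angles in rad, forces in N, time in s.
With the tool pointing down it reaches from about 0.35 to 0.975 m from the base axis. Payload 4.9 kg.
Tool frame: the origin (TCP) lies at the very end of the fingers, on their centre line; the grasp point (between the pads) lies 19 mm behind it; y points along the fingers, z is the direction in which the jaws open and shut, and the axes are right-handed (so a half turn about y gives the same grasp; the last joint's range is limited). The gripper opens to 85 mm and grips with 20 to 120 N. Pads are 22 mm wide; open, the fingers measure 114 mm over their backs; the gripper's body (76 mm by 85 mm) begins 54 mm behind the grasp point. The pads swing forward as they close: fully open they stand 13 mm farther back than shut.
Start: joints at [-1.372, 0.053, 1.613, -0, 1.476, -0.119], TCP at [0.195, -0.594, 0.231] pointing down, gripper open.
Joint ranges: [-3.01, 3.01], [-1.01, 2.22], [0.06, 2.58], [-1.02, 4.17], [0.09, 2.62], [-3.14, 3.14]. Speed limits (rad/s): [2.57, 2.57, 3.14, 3.14, 3.14, 3.14].

INTERFACE

Orientations are given as a rotation vector (axis times angle).
In Python, from station import sense, optics, robot gives the robot as it stands.
- The arm moves only by the tool send_rows, never from a script. Its argument "steps" is a list that holds one entry, the list of rows, each a list of 7 numbers: the turn, a rotation vector about the tool's x, y, z in rad, then the shift along the tool's x, y, z in m, then the opening, from -1 (shut) to 1 (fully open). A call has 1 to 20 rows; each row is the pose to reach, as a shift and turn from the pose measured when the call began, along the tool's axes at that moment; what a row does not reach only later rows make up. A row lasts 1/8 s, in which the tool goes at most 62.5 mm and 10.7 degrees, less where a joint would pass 70% of its speed; a pose out of reach is approached as far as the arm can. A call with a gripper value outside its range is refused whole. The fingers move at their own pace and stop on an object; "grip_force" is the grip in N (left out, the last holds). Time passes only in rows, so rows that repeat a pose let the fingers close. It gives the time, the measured TCP pose, the force and the opening at its end, in the units of the state.
- sense(): the state, without advancing time (a new reading comes with each control period).
- optics.read_camera(name): name is "scene" or "top" or "wrist"; returns a dict with "img" (400x640x3 uint8, red, green, blue), "K" (3x3 intrinsics, pixels), "rvec" (rotation vector, rad) and "tvec" (3), from world to camera coordinates, as OpenCV has them; the wrist camera has in their place "T_tool_cam" (4x4, takes a point from camera to tool coordinates, whose origin is the TCP and whose axes are the tool frame's). Camera axes: x right, y down, z forward; pixel columns grow to the right and rows downward; lengths in m; the calibration is good to about 2 mm. The wrist camera is an equidistant fisheye: a pixel r from the principal point sees the ray r / f radians off the axis. A picture is of the moment at which its call begins: read the wrist's pose just before it. There is no depth.
- robot.finish_job(): hands the job in, once; it reports no verdict.
The state is a dict: "time_s": time; "joint_pos": joint angles; "qvel": joint speeds; "tau": joint torques, N m; "eef_pos": TCP position; "eef_rot": TCP orientation; "force": force on the tool from outside, world axes, zero at the start; "ft_torque": the same for the moment, N m; "gripper_width": finger opening in m.
Only numpy, scipy, OpenCV 4.12 (cv2) and the standard library are available. Lean on these libraries where they do the work, as an engineer would, in place of code of your own. Each camera call takes 0.05 s, during which the arm holds its last target. There are 200 camera calls.

TASK

The guard bolt bars the mouth of the ring magazine's tube: lift the bolt's red-knobbed handle out of its front notch, slide the bolt all the way back and lay the handle down in the rear notch. Then load the tube with the two loose spacer rings, lying flat as one column, the metal ring at the bottom and the orange ring on top. Leave the vial, the roll of tape, the beaker and the blue bin standing where they are.

Things in the scene. Friction and masses are not known exactly. Their poses are not given: they have to be found in the camera images.
- magazine: Ring magazine, fixed to the bench: grey base plate 100 (x) by 218 (y = -52 to +166) by 12 mm high, with an upright aluminium tube and beside it, at +y, a barrel bolt. Origin on the tube's axis at the plate's underside; z up. The 12 mm round bolt rod lies along y, 72 mm above the bench, and while shut runs over the tube's mouth to y = -6 mm.
- rear_notch (a point): Middle of the rear notch, at the height of the rod's axis: x = -29, y = +132, z = 72 mm in the magazine's frame. It is cut in a steel rail at x = -34 to -24, y = 62 to 148 with teeth 80 mm high; notch bottoms 64 mm. Rear notch y = 123 to 142, front notch y = 69 to 84. Two guide blocks, 84 mm high, carry the rod at y = 52 to 62 and 148 to 158, x = -13 to +13.
- bolt (a joint): Slide of the bolt along the magazine's +y, m: 0 shut (rod over the tube's mouth), 0.061 is the rear stop. The handle's arm lies over the rear notch from 0.052 to the stop. About 2 N of friction; it stays where it is left. With the handle down in the front notch it moves no more than about 5 mm.
- bolt_handle (a joint): Turn of the handle about the rod's axis, rad: 0 = down, level, arm pointing to the magazine's -x and lying in a notch; grows as the knob is lifted (1.5 = stop, nearly upright). The arm (8 mm round) clears the teeth above 0.6 rad. Swings freely and falls down by its own weight when let go.
- bolt_knob (a point): Centre of the red ball knob, 26 mm in diameter, at the end of the handle's arm: 64 mm from the rod's axis. With the bolt shut and the handle down it is at x = -64, y = +76, z = 72 mm in the magazine's frame; it goes along +y with the bolt and on an arc of 64 mm about the rod's axis with the handle.
- tube_mouth (a point): Centre of the tube's mouth, 62 mm above the bench; the rim is 87 mm across outside. The bore is 66 mm, flared to about 76 mm over the last 6 mm. A ring let go level at the centre, its underside in the flare, falls to the bottom and lies flat.
- tube_floor (a point): Centre of the tube's flat floor, 12 mm above the bench, 50 mm below the mouth. z up.
- metal_ring_center (a point): Centre of the loose grey steel spacer ring: 60 mm outside diameter, 28 mm bore, 16 mm thick, about 0.15 kg, lying flat on the bench (centre 8 mm up). z is its axis; alike on both faces.
- orange_ring_center (a point): Centre of the loose orange plastic spacer ring: same size as the metal ring (60 mm outside, 28 mm bore, 16 mm thick), about 0.06 kg, lying flat on the bench. z is its axis.
- vial_center (a point): Bystander: middle of a loose standing sample vial with screw cap, 27 mm round, 50 mm high; stands about 9 mm from the metal ring.
- tape_center (a point): Bystander: middle of a loose flat roll of black tape, 93 mm round, 19 mm high; lies about 8 mm from the orange ring.
- glass_beaker: Bystander: tall glass beaker, 122 mm wide over all, 166 mm high, loose, behind the magazine. Origin at the centre of its underside.
- parts_bin: Bystander: blue plastic parts bin, 87 mm (its x) by 112 mm (its y) by 62 mm high, loose, in front of the magazine. Origin at the centre of its underside.
There are look-alikes about, which are no part of the job. Of the things shaped like the part that bears orange_ring_center, the orange one is meant. Of the things shaped like the part that bears metal_ring_center, the bare steel one is meant.

How it is judged:
On the way, in this order (a step that is already met when the one before it is completed fails the run):
1. the handle is lifted clear of the front notch with the bolt still shut (value of joint bolt_handle above 0.5 rad and value of joint bolt below 0.015 m), for 0.05 s.
2. the bolt is slid back and the handle lies in the rear notch (value of joint bolt above 0.05 m and value of joint bolt_handle below 0.15 rad), for 0.2 s.
3. the metal ring lies flat on the tube's floor (horizontal distance between metal_ring_center and tube_floor below 0.006 m and z of metal_ring_center in the frame of tube_floor between 0.005 and 0.011 m and angle between the z axis of metal_ring_center and the z axis of tube_floor, either way round below 0.1 rad), for 0.2 s.
At the end, for the whole second after the job is handed in: Bolt drawn at least 50 mm, handle down in the rear notch (under 0.15 rad); metal ring flat on the tube floor (centre 5 to 11 mm up), orange ring flat on it (centre 21 to 28 mm up), both within 6 mm of the tube axis and 0.1 rad of level, at rest (all of step 2 and all of step 3 and horizontal distance between orange_ring_center and tube_floor below 0.006 m and z of orange_ring_center in the frame of tube_floor between 0.021 and 0.028 m and angle between the z axis of orange_ring_center and the z axis of tube_floor, either way round below 0.1 rad and linear speed of each of metal_ring, orange_ring below 0.02 m/s); the robot touches nothing.
It fails at once if the vial is moved more than 30 mm or tipped (distance of vial_center from where it was at the start of the episode above 0.03 m or angle between vial_center's own z axis and vertical above 0.35 rad).
It fails at once if the roll of black tape is moved more than 30 mm or tipped (distance of tape_center from where it was at the start of the episode above 0.03 m or angle between tape_center's own z axis and vertical above 0.35 rad).
It fails at once if the glass beaker is moved more than 30 mm or tipped (distance of glass_beaker from where it was at the start of the episode above 0.03 m or angle between glass_beaker's own z axis and vertical above 0.35 rad).
It fails at once if the blue parts bin is moved more than 30 mm or tipped (distance of parts_bin from where it was at the start of the episode above 0.03 m or angle between parts_bin's own z axis and vertical above 0.35 rad).
It also fails if it takes over 72 s, if anything falls off the work surface, if the arm or the gripper's body presses on something with over 40 N, if the wrist force passes 120 N, or if a joint passes its speed limit or range.

## Working session

There is one attempt and no reset: what is moved stays moved. The work goes in short steps, Python scripts to look and compute and a tool call to move; the robot and the scene stay as the last step left them, time stands still between calls to the robot, and variables do not carry over. Pictures are saved under pics/ and viewed, about 8 in all and at most 12, crops included, and the job is handed in when it is done.

Besides the shell and the picture viewer there is one more tool, called after "Emit:" by a JSON object that holds its "fn" and its "kwargs". send_rows: Moves the arm, as the interface text tells. Its arguments: {"type":"object","properties":{"steps":{"type":"array","items":{"type":"array","items":{"type":"array","items":{"type":"number"}}}},"grip_force":{"type":"number"}},"required":["steps"]}

```bash
ls; mkdir -p pics
python3 - <<'E'
from station import sense, optics, robot
import cv2
s=sense(); print(s)
for n in ("scene","top"):
    c=optics.read_camera(n); cv2.imwrite(f"pics/{n}0.png",c["img"][:,:,::-1]); print(n,c["K"],c["rvec"],c["tvec"])
c=optics.read_camera("wrist"); print(c["K"],c["T_tool_cam"])
cv2.imwrite("pics/wrist0.png",c["img"][:,:,::-1])
E
```

```text
pics
{'time_s': 0.0, 'joint_pos': array([-1.37201711e+00,  5.33560758e-02,  1.61430848e+00,  1.36255299e-05,
        1.47600666e+00, -1.18992723e-01]), 'qvel': array([-5.29534936e-04,  5.24152539e-04,  1.45308568e-03, -1.55724992e-04,
       -3.90811016e-05, -1.21842385e-03]), 'tau': array([-1.83135242e-03, -3.93679225e+01, -3.70180392e+01, -1.84492360e-04,
        7.08583262e-03,  6.77782950e-06]), 'eef_pos': array([ 0.19516468, -0.5930833 ,  0.23005486]), 'eef_rot': array([-0.32852435,  2.05196083, -2.04764815]), 'force': array([-0.15781278, -0.13631744, -0.64177452]), 'ft_torque': array([ 0.00144198,  0.05145526, -0.02375103]), 'gripper_width': 0.08533802039897395}
scene [[501.76986845   0.         321.82119198]
 [  0.         501.76986845 201.34502508]
 [  0.           0.           1.        ]] [ 2.2724703  -0.96923133  0.34123464] [-0.39133504  0.33515541  1.48808713]
top [[461.02774667   0.         317.51690964]
 [  0.         461.02774667 192.24580446]
 [  0.           0.           1.        ]] [ 2.10753388 -2.10449089  0.22969089] [-0.03676758  0.5501243   1.2726557 ]
[[309.70691629   0.         319.64756701]
 [  0.         309.70691629 198.1634443 ]
 [  0.           0.           1.        ]] [[-1.42659910e-03  9.53409294e-01  3.01676455e-01 -7.71160516e-02]
 [ 7.72753411e-04 -3.01675621e-01  9.53410312e-01 -1.41577120e-01]
 [ 9.99998684e-01  1.59325580e-03 -3.06380115e-04  1.83204740e-03]
 [ 0.00000000e+00  0.00000000e+00  0.00000000e+00  1.00000000e+00]]
```

View pics/top0.png

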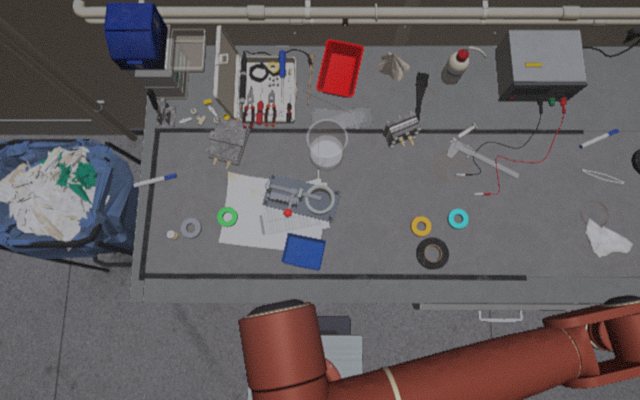

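View pics/scene0.png

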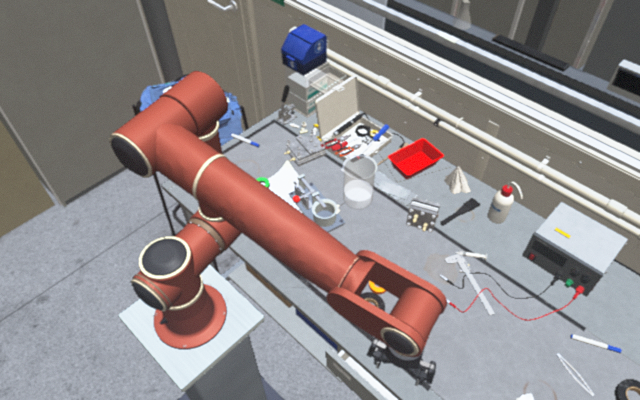

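Top view: tube at about (318,200), red knob (288,212), steel ring (190,228) with vial (172,235), orange ring (421,226) with tape (432,253), bin (303,252) and beaker (327,143). Green and cyan rings are decoys. The scene view shows the same layout, partly hidden by the arm.

```bash
cat > h.py <<'E'
from station import sense, optics, robot
import cv2, numpy as np
from scipy.spatial.transform import Rotation as R
def top(n="top"):
    c=optics.read_camera(n); return c
def cast(c,u,v,z):
    Rm=cv2.Rodrigues(np.array(c["rvec"]))[0]; o=-Rm.T@np.array(c["tvec"]).ravel()
    d=Rm.T@np.linalg.inv(c["K"])@np.array([u,v,1.]); return o+d*(z-o[2])/d[2]
def proj(c,p):
    return cv2.projectPoints(np.array(p,float).reshape(-1,3),np.array(c["rvec"]),np.array(c["tvec"]),c["K"],None)[0].reshape(-1,2)
def wrist():
    s=sense(); c=optics.read_camera("wrist"); T=np.eye(4); T[:3,:3]=R.from_rotvec(s["eef_rot"]).as_matrix(); T[:3,3]=s["eef_pos"]
    c["T"]=T@np.array(c["T_tool_cam"]); return c
def wcast(c,u,v,z):
    K=c["K"]; x=(u-K[0,2])/K[0,0]; y=(v-K[1,2])/K[1,1]; r=np.hypot(x,y)+1e-12
    d=c["T"][:3,:3]@np.array([x/r*np.sin(r),y/r*np.sin(r),np.cos(r)]); o=c["T"][:3,3]; return o+d*(z-o[2])/d[2]
def wproj(c,p):
    q=np.linalg.inv(c["T"])@np.append(p,1); t=np.arctan2(np.hypot(q[0],q[1]),q[2]); a=np.arctan2(q[1],q[0])
    return c["K"][:2,2]+c["K"][0,0]*t*np.array([np.cos(a),np.sin(a)])
def blob(m,box=None):
    if box: k=np.zeros_like(m); x0,y0,x1,y1=box; k[y0:y1,x0:x1]=m[y0:y1,x0:x1]; m=k
    cs=cv2.findContours(m,cv2.RETR_EXTERNAL,cv2.CHAIN_APPROX_NONE)[0]; return max(cs,key=cv2.contourArea)
E
python3 - <<'E'
from h import *
c=top(); hsv=cv2.cvtColor(c["img"],cv2.COLOR_RGB2HSV)
def hue(lo,hi,s=120,v=60): return cv2.inRange(hsv,(lo,s,v),(hi,255,255))
def rep(n,b,z):
    (x,y),r=cv2.minEnclosingCircle(b); print(n,round(x,1),round(y,1),round(r,1),cv2.contourArea(b),cast(c,x,y,z).round(4), 'r_m',(r*abs(cast(c,x+1,y,z)-cast(c,x,y,z)).max()).round(4))
rep('orange',blob(hue(10,25),(400,205,440,245)),.016)
rep('knob',blob(hue(0,8)|hue(172,179),(275,200,300,225)),.072)
b=blob(hue(105,125),(270,225,340,280)); rep('bin',b,.062); print(cv2.minAreaRect(b))
g=cv2.cvtColor(c["img"],cv2.COLOR_RGB2GRAY)
rep('tape',blob(cv2.inRange(g,0,50),(405,230,460,275)),.019)
im=c["img"][110:290,140:460][:,:,::-1]
cv2.imwrite("pics/topc.png",cv2.resize(im[:, :220],None,fx=3.6,fy=3.3,interpolation=cv2.INTER_CUBIC))
# where the plate should be
print(cast(c,318,200,.062),cast(c,190,228,.016),cast(c,172,235,.05),cast(c,327,150,0))
E
```

```text
orange 420.9 225.6 10.3 289.0 [ 0.4599 -0.3402  0.016 ] r_m 0.0302
knob 287.4 212.1 4.0 39.0 [0.4899 0.0493 0.072 ] r_m 0.0113
bin 303.5 251.0 23.7 1065.0 [0.3808 0.0031 0.062 ] r_m 0.0666
((303.1346130371094, 251.3269500732422), (39.22322463989258, 30.005767822265625), 11.309932708740234)
tape 431.9 253.0 15.6 167.0 [ 0.3795 -0.3677  0.019 ] r_m 0.0452
[ 0.52693059 -0.03739786  0.062     ] [0.45180772 0.33868059 0.016     ] [0.42681397 0.37935639 0.05      ] [ 0.69712427 -0.06499996  0.        ]
```

View pics/topc.png

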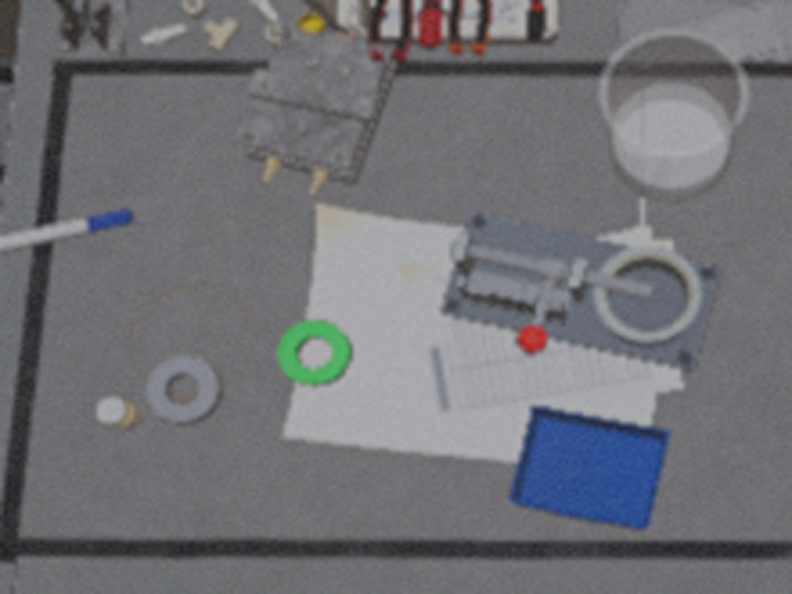

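Crop: tube rim centred at crop (648,295), i.e. full (320.0,199.4); steel ring (183,389), full (190.8,227.9); vial cap (112,411); plate corners (478,218), (715,270), (690,365), (443,312).

Run:
```python
from h import *
c=top()
f=lambda x,y,z:cast(c,140+x/3.6,110+y/3.3,z)
t=f(648,295,.062);k=f(533,339,.072)
P=[f(*p,.012) for p in ((478,218),(715,270),(690,365),(443,312))]
ctr=np.mean(P,0); 
for i in range(4): print(P[i].round(4), np.linalg.norm(P[i]-P[(i+1)%4]).round(4))
d=(P[0]-P[1]+P[3]-P[2]); yaw=np.arctan2(-d[0],d[1]); print('yaw plate',yaw,'ctr',ctr)
M=cv2.Rodrigues(np.array([0,0,yaw]))[0]; print('tube from plate',ctr-M@[0,.057,0],'tube direct',t)
v=(k-t)[:2]; print('knob',k,'yaw knob',np.arctan2(v[1],v[0])-np.arctan2(76,-64),np.linalg.norm(v))
print('metal',f(183,389,.016),'vial',f(112,411,.05))
# refine metal with gray mask
im=c["img"]; b=im[215:242,178:204]; print(cv2.cvtColor(b,cv2.COLOR_RGB2GRAY)[::3,::3])
```

```text
[0.6107 0.0993 0.012 ] 0.2043
[ 0.5622 -0.0992  0.012 ] 0.0898
[ 0.475  -0.0779  0.012 ] 0.2098
[0.5231 0.1263 0.012 ] 0.0917
yaw plate -0.2353554808430302 ctr [0.54276217 0.01214209 0.012     ]
tube from plate [ 0.52947041 -0.0432865   0.012     ] tube direct [ 0.5287179  -0.04314966  0.062     ]
knob [0.48793005 0.04750694 0.072     ] yaw knob -0.277108867555353 0.09940960379073065
metal [0.45216993 0.3362529  0.016     ] vial [0.42811307 0.38198633 0.05      ]
[[107 110 112 113 109 110 108 112 109]
 [111 110 112 120 128 124 117 116 112]
 [110 112 130 131 138 135 135 100 105]
 [111 123 135 103  94 115 135 129 105]
 [110 130 137  92 110 111 138 132 102]
 [107 127 134  94 110 107 131 126 104]
 [111 106 133 136 132 134 140  88 110]
 [101 111 114 126 139 126  81 114 110]
 [107 111 107 114 107 103 109 108 110]]
```

```bash
cat >> h.py <<'E'
def plan(p,ang):
    """rows to reach TCP p (down), tool-z (jaw) at world angle ang (mod pi)."""
    s=sense(); A=R.from_rotvec(s["eef_rot"]); best=None
    for a in (ang,ang+np.pi):
        z=np.array([np.cos(a),np.sin(a),0]); y=np.array([0,0,-1.]); B=np.c_[np.cross(y,z),y,z]
        rv=(A.inv()*R.from_matrix(B)).as_rotvec(); 
        print('ang',round(a,3),'turn',rv.round(4))
    print('shift',A.inv().apply(np.array(p)-s["eef_pos"]).round(4));
E
python3 - <<'E'
from h import *
s=sense(); print(R.from_rotvec(s["eef_rot"]).as_matrix().round(3), s["joint_pos"].round(3))
plan([.42,.0,.3],np.pi/2-.25)
c=top(); hsv=cv2.cvtColor(c["img"],cv2.COLOR_RGB2HSV)
for n,lo,hi,box in (('cyan',80,100,(440,200,480,240)),('green',40,75,(210,200,245,232))):
    (x,y),r=cv2.minEnclosingCircle(blob(cv2.inRange(hsv,(lo,100,60),(hi,255,255)),box)); print(n,cast(c,x,y,.016).round(4))
E
```

```text
[[-0.95  -0.     0.312]
 [-0.312  0.001 -0.95 ]
 [-0.    -1.    -0.001]] [-1.372  0.053  1.614 -0.     1.476 -0.119]
ang 1.321 turn [ 2.0000e-04 -2.5738e+00 -1.4000e-03]
ang 4.462 turn [1.000e-03 5.678e-01 2.000e-04]
shift [-0.399  -0.0688 -0.4935]
cyan [ 0.4819 -0.4502  0.016 ]
green [0.4862 0.2326 0.016 ]
```

Emit:
{"fn": "send_rows", "kwargs": {"steps": [[[0,0.568,0,-0.476,-0.019,-0.518,1],[0,0.568,0,-0.476,-0.019,-0.518,1],[0,0.568,0,-0.476,-0.019,-0.518,1],[0,0.568,0,-0.476,-0.019,-0.518,1],[0,0.568,0,-0.476,-0.019,-0.518,1],[0,0.568,0,-0.476,-0.019,-0.518,1],[0,0.568,0,-0.476,-0.019,-0.518,1],[0,0.568,0,-0.476,-0.019,-0.518,1],[0,0.568,0,-0.476,-0.019,-0.518,1],[0,0.568,0,-0.476,-0.019,-0.518,1],[0,0.568,0,-0.476,-0.019,-0.518,1],[0,0.568,0,-0.476,-0.019,-0.518,1],[0,0.568,0,-0.476,-0.019,-0.518,1],[0,0.568,0,-0.476,-0.019,-0.518,1]]]}}

```text
time_s: 2.05
eef_pos: [0.4852, 0.0462, 0.2501]
eef_rot: [-0.264, -2.087, 2.087]
force: [0.4, -0.6, 0.7]
gripper_width: 0.0852
```

Run:
```python
from h import *
s=sense(); print(s["joint_pos"].round(3),s["eef_pos"].round(4),s["force"].round(2),s["time_s"])
c=wrist(); cv2.imwrite("pics/w1.png",c["img"][:,:,::-1])
hsv=cv2.cvtColor(c["img"],cv2.COLOR_RGB2HSV)
b=blob(cv2.inRange(hsv,(0,140,70),(8,255,255))|cv2.inRange(hsv,(172,140,70),(180,255,255)))
(x,y),r=cv2.minEnclosingCircle(b); print('knob',x,y,r,wcast(c,x,y,.072).round(4))
```

```text
[-0.058 -0.296  1.901  0.     1.538  1.764] [0.4852 0.0462 0.2501] [ 0.42 -0.63  0.66] 2.05
knob 314.20428466796875 173.58560180664062 10.816003799438477 [0.4902 0.0494 0.072 ]
```

View pics/w1.png

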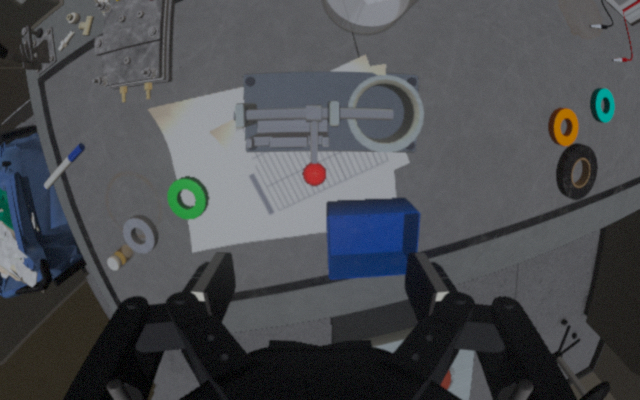

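Wrist view: rod lies level along row 114, knob at (314,174), tube rim centred near (386,113), bin below, orange ring (565,127), steel ring (140,235).

Run:
```python
from h import *
c=wrist()
a=wcast(c,246,114.5,.072);b=wcast(c,385,114.5,.072);d=b-a; print('rod yaw',np.arctan2(d[0],-d[1]), a,b)
g=cv2.cvtColor(c["img"],cv2.COLOR_RGB2GRAY)
# fit rim: bright pixels in the rim zone
m=cv2.inRange(g[60:165,335:435],135,255); ys,xs=np.nonzero(m)
P=np.array([wcast(c,335+x,60+y,.062)[:2] for x,y in zip(xs,ys)])
q=np.array([.529,-.043])
for _ in range(8):
    r=np.linalg.norm(P-q,axis=1); k=P[(r>.030)&(r<.048)]
    A=np.c_[2*k,np.ones(len(k))]; s=np.linalg.lstsq(A,(k**2).sum(1),rcond=None)[0]; q=s[:2]
print('tube',q,np.sqrt(s[2]+q@q),len(k))
print('metal',wcast(c,140,235,.016),'orange',wcast(c,565,127,.016),'plate corners',[wcast(c,*p,.012).round(3) for p in((244,73),(419,73),(247,152))])
print('knob dir from tube', np.array([.4902,.0494])-q)
```

```text
rod yaw -0.25328838162327144 [0.56968238 0.10192412 0.072     ] [ 0.53354815 -0.0376724   0.072     ]
tube [ 0.51545386 -0.02698575] 0.037511045446041884 615
metal [0.4557948  0.33267035 0.016     ] orange [ 0.46266645 -0.33498267  0.016     ] plate corners [array([0.622, 0.105, 0.012]), array([ 0.571, -0.104,  0.012]), array([0.526, 0.129, 0.012])]
knob dir from tube [-0.02525386  0.07638575]
```

Emit:
{"fn": "send_rows", "kwargs": {"grip_force": 30, "steps": [[[0,0,0,-0.004,0.06,-0.0043,0.6],[0,0,0,-0.004,0.12,-0.0043,0.6],[0,0,0,-0.004,0.17,-0.0043,0.6],[0,0,0,-0.004,0.195,-0.0043,0.6],[0,0,0,-0.004,0.195,-0.0043,0.6],[0,0,0,-0.004,0.195,-0.0043,-1],[0,0,0,-0.004,0.195,-0.0043,-1],[0,0,0,-0.004,0.195,-0.0043,-1],[0,0,0,-0.004,0.195,-0.0043,-1],[0,0,0,-0.004,0.195,-0.0043,-1],[0,0,0,-0.004,0.195,-0.0043,-1]]]}}

```text
time_s: 3.52
eef_pos: [0.4917, 0.0491, 0.0572]
eef_rot: [-0.268, -2.089, 2.088]
force: [0.0, 0.0, 7.1]
gripper_width: 0.024
```

Emit:
{"fn": "send_rows", "kwargs": {"steps": [[[0,0,0,-0.0013,-0.0127,0,-1],[0,0,0,-0.005,-0.025,0,-1],[0,0,0,-0.011,-0.036,0,-1],[0,0,0,-0.019,-0.046,0,-1],[0,0,0,-0.029,-0.054,0,-1],[0,0,0,-0.029,-0.054,0,-1],[0,0,0,-0.029,-0.054,0,-1]]]}}

```text
time_s: 4.4
eef_pos: [0.5196, 0.042, 0.1112]
eef_rot: [-0.268, -2.089, 2.087]
force: [-1.6, 1.4, 0.3]
gripper_width: 0.0239
```

Run:
```python
from h import *
c=wrist(); cv2.imwrite("pics/w2.png",c["img"][:,:,::-1])
```

```text
(no output)
```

View pics/w2.png

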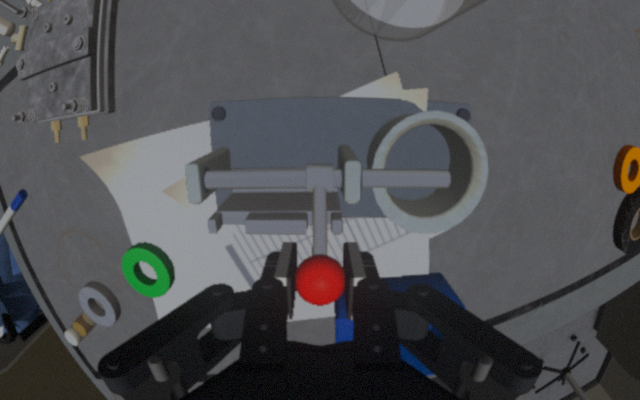

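The knob is held between the pads at (320,280) with the arm raised and the rod still over the tube. Sliding back next.

Emit:
{"fn": "send_rows", "kwargs": {"steps": [[[0,0,0,0,0,-0.015,-1],[0,0,0,0,0,-0.03,-1],[0,0,0,0,0,-0.045,-1],[0,0,0,0,0,-0.057,-1],[0,0,0,0,0,-0.057,-1],[0,0,0,0,0,-0.057,-1]]]}}

```text
time_s: 5.2
eef_pos: [0.5339, 0.0981, 0.1113]
eef_rot: [-0.268, -2.091, 2.086]
force: [-1.6, 3.2, 2.4]
gripper_width: 0.0238
```

Run:
```python
from h import *
s=sense(); p=s["eef_pos"]; print(p, np.linalg.norm(p-[.5196,.042,.1112]), s["force"])
```

```text
[0.53385672 0.0980666  0.11133635] 0.057850984447894264 [-1.56951481  3.19556305  2.38225558]
```

Emit:
{"fn": "send_rows", "kwargs": {"steps": [[[0,0,0,0.01,0.008,0,-1],[0,0,0,0.018,0.018,0,-1],[0,0,0,0.024,0.029,0,-1],[0,0,0,0.028,0.041,0,-1],[0,0,0,0.029,0.054,0,-1],[0,0,0,0.029,0.054,0,-1],[0,0,0,0.029,0.054,0,-1]]]}}

```text
time_s: 6.08
eef_pos: [0.506, 0.1052, 0.0568]
eef_rot: [-0.267, -2.09, 2.086]
force: [0.7, 0.7, 1.0]
gripper_width: 0.0238
```

Emit:
{"fn": "send_rows", "kwargs": {"steps": [[[0,0,0,0,0,0,0.6],[0,0,0,0,0,0,0.6],[0,0,0,0,-0.06,0,0.6],[0,0,0,0,-0.12,0,1],[0,-2.3,0,0.106,-0.19,-0.21,1],[0,-2.3,0,0.106,-0.19,-0.21,1],[0,-2.3,0,0.106,-0.19,-0.21,1],[0,-2.3,0,0.106,-0.19,-0.21,1],[0,-2.3,0,0.106,-0.19,-0.21,1],[0,-2.3,0,0.106,-0.19,-0.21,1],[0,-2.3,0,0.106,-0.19,-0.21,1],[0,-2.3,0,0.106,-0.19,-0.21,1],[0,-2.3,0,0.106,-0.19,-0.21,1],[0,-2.3,0,0.106,-0.19,-0.21,1],[0,-2.3,0,0.106,-0.19,-0.21,1],[0,-2.3,0,0.106,-0.19,-0.21,1],[0,-2.3,0,0.106,-0.19,-0.21,1],[0,-2.3,0,0.106,-0.19,-0.21,1],[0,-2.3,0,0.106,-0.19,-0.21,1]]]}}

```text
time_s: 8.45
eef_pos: [0.455, 0.3347, 0.2467]
eef_rot: [-1.395, 0.85, -0.852]
force: [0.9, 0.0, -0.6]
gripper_width: 0.0855
```

Run:
```python
from h import *
s=sense(); print(s["joint_pos"].round(3),s["eef_pos"].round(4)); print(R.from_rotvec(s["eef_rot"]).as_matrix().round(3))
c=wrist(); t=top(); w=c["img"]; a=t["img"][150:260,160:360]
cv2.imwrite("pics/w3.png",np.vstack([cv2.resize(w,None,fx=.78,fy=.78)[:312,:500], cv2.resize(a,(500,275),interpolation=cv2.INTER_CUBIC)])[:,:,::-1])
for z in(.016,): print(wproj(c,[.454,.334,z]), wproj(c,[.428,.382,.05]))
```

```text
[ 0.502 -0.101  1.738  0.     1.502  0.026] [0.455  0.3347 0.2467]
[[ 0.459  0.002  0.889]
 [-0.889  0.001  0.459]
 [-0.    -1.     0.003]]Traceback (most recent call last):
  File "<stdin>", line 4, in <module>
    return _nx.concatenate(arrs, 0, dtype=dtype, casting=casting)
           ~~~~~~~~~~~~~~~^^^^^^^^^^^^^^^^^^^^^^^^^^^^^^^^^^^^^^^
ValueError: all the input array dimensions except for the concatenation axis must match exactly, but along dimension 1, the array at index 0 has size 499 and the array at index 1 has size 500
```

Run:
```python
from h import *
c=wrist(); t=top(); w=c["img"]; a=t["img"][150:260,160:360]
cv2.imwrite("pics/w3.png",np.vstack([cv2.resize(w,(500,312)), cv2.resize(a,(500,275),interpolation=cv2.INTER_CUBIC)])[:,:,::-1])
cv2.imwrite("pics/w3full.png",w[:,:,::-1])
print(wproj(c,[.454,.334,.016]), wproj(c,[.428,.382,.05]))
```

```text
[318.0749014  165.28549921] [317.08757048 122.51087856]
```

View pics/w3.png

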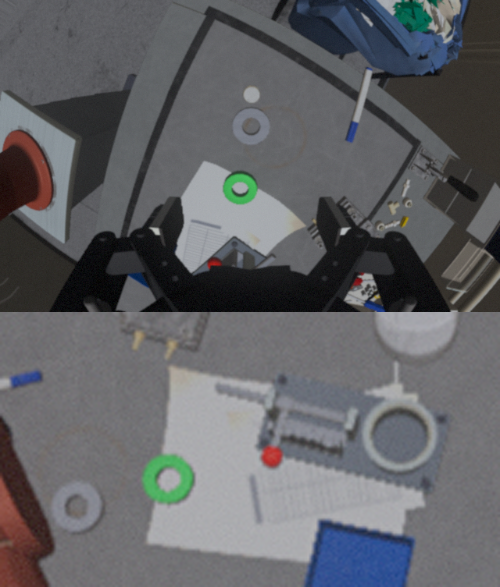

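Bolt is fully back, the handle lies in the rear notch, and the tube mouth is free. In the wrist view the steel ring is at about (321,162) with the vial cap behind it at (322,121).

```bash
cat >> h.py <<'E'
def circ(im,box,rr,p2=12):
    """Hough circle in a box (x0,y0,x1,y1), 6x upsampled -> pixel centre, radius"""
    x0,y0,x1,y1=box; g=cv2.resize(cv2.cvtColor(im[y0:y1,x0:x1],cv2.COLOR_RGB2GRAY),None,fx=6,fy=6,interpolation=cv2.INTER_CUBIC)
    g=cv2.GaussianBlur(g,(0,0),4)
    h=cv2.HoughCircles(g,cv2.HOUGH_GRADIENT,1.5,200,param1=60,param2=p2,minRadius=int(rr[0]*6),maxRadius=int(rr[1]*6))
    x,y,r=h[0][0]; return (x+.5)/6+x0-.5,(y+.5)/6+y0-.5,r/6
E
python3 - <<'E'
from h import *
c=wrist(); t=top()
x,y,r=circ(c["img"],(285,125,360,200),(18,30)); print('metal w',x,y,r,wcast(c,x,y,.016).round(4))
x,y,r=circ(t["img"],(175,212,207,244),(8,12)); print('metal t',x,y,r,cast(t,x,y,.016).round(4))
x,y,r=circ(t["img"],(297,177,343,222),(13,18)); print('tube t',x,y,r,cast(t,x,y,.062).round(4))
x,y,r=circ(t["img"],(405,210,438,242),(8,12)); print('orange t',x,y,r,cast(t,x,y,.016).round(4))
E
```

```text
Traceback (most recent call last):
  File "h.py", line 36, in circ
    x,y,r=h[0][0]; return (x+.5)/6+x0-.5,(y+.5)/6+y0-.5,r/6
          ~^^^
TypeError: 'NoneType' object is not subscriptable
```

```bash
sed -i 's/param1=60/param1=15/' h.py
python3 - <<'E'
from h import *
c=wrist(); t=top()
for n,im,box,rr,f in (('metal w',c,(285,125,360,200),(18,30),lambda x,y:wcast(c,x,y,.016)),('metal t',t,(175,212,207,244),(8,12),lambda x,y:cast(t,x,y,.016)),('tube t',t,(297,177,343,222),(13,18),lambda x,y:cast(t,x,y,.062)),('orange t',t,(405,210,438,242),(8,12),lambda x,y:cast(t,x,y,.016))):
    try:
        x,y,r=circ(im["img"],box,rr); print(n,round(x,1),round(y,1),round(r,1),f(x,y).round(4))
    except TypeError: print(n,'none')
E
```

```text
metal w 321.0 161.5 23.2 [0.455  0.3399 0.016 ]
metal t 191.0 227.7 10.8 [0.4527 0.3359 0.016 ]
tube t 319.2 198.0 14.8 [ 0.5329 -0.0409  0.062 ]
orange t 421.2 225.7 9.9 [ 0.4596 -0.3411  0.016 ]
```

Emit:
{"fn": "send_rows", "kwargs": {"steps": [[[0,0,0,-0.003,0.06,0.0005,1],[0,0,0,-0.003,0.12,0.0005,1],[0,0,0,-0.003,0.15,0.0005,1],[0,0,0,-0.003,0.15,0.0005,1],[0,0,0,-0.003,0.15,0.0005,1]]]}}

```text
time_s: 9.48
eef_pos: [0.4558, 0.3385, 0.0989]
eef_rot: [-1.392, 0.848, -0.853]
force: [0.7, 1.0, -0.0]
gripper_width: 0.0849
```

Run:
```python
from h import *
s=sense(); A=R.from_rotvec(s["eef_rot"]); print(s["eef_pos"].round(4))
c=wrist(); cv2.imwrite("pics/w4.png",c["img"][:,:,::-1])
e=wproj(c,[.454,.338,.016]); print(e)
u,v=int(e[0]),int(e[1])
x,y,r=circ(c["img"],(u-60,v-60,u+60,v+60),(28,50)); p=wcast(c,x,y,.016); print(x,y,r,p, (wcast(c,x+r,y,.016)-wcast(c,x-r,y,.016)))
print('tool shift',A.inv().apply(p-s["eef_pos"]).round(4))
```

```text
[0.4558 0.3385 0.0989]
[317.00199512 203.43971041]
318.70834 198.70833 38.100002 [0.4534147  0.34197079 0.016     ] [0.0517986  0.02670115 0.        ]
tool shift [-0.0041  0.0829 -0.001 ]
```

View pics/w4.png

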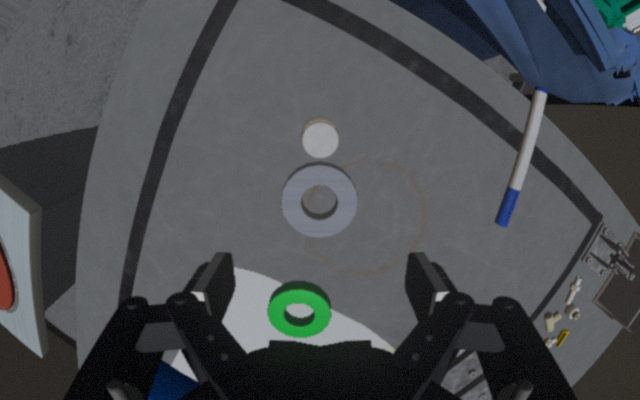

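Steel ring at (319,200), vial at (320,138) clear of both fingers, which sit left and right. Descending to grasp.

Emit:
{"fn": "send_rows", "kwargs": {"grip_force": 40, "steps": [[[0,0,0,-0.003,0.05,-0.001,1],[0,0,0,-0.003,0.085,-0.001,1],[0,0,0,-0.003,0.095,-0.001,1],[0,0,0,-0.003,0.095,-0.001,1],[0,0,0,-0.003,0.095,-0.001,-1],[0,0,0,-0.003,0.095,-0.001,-1],[0,0,0,-0.003,0.095,-0.001,-1],[0,0,0,-0.003,0.095,-0.001,-1],[0,0,0,-0.003,0.095,-0.001,-1]]]}}

```text
time_s: 10.65
eef_pos: [0.4561, 0.3422, 0.0079]
eef_rot: [-1.388, 0.845, -0.854]
force: [-3.3, -2.7, 8.1]
gripper_width: 0.0572
```

Emit:
{"fn": "send_rows", "kwargs": {"steps": [[[0,0,0,0,-0.02,0,-1],[0,0,0,0,-0.07,0,-1],[0,0,0,0,-0.13,0,-1],[0,0,0,0,-0.17,0,-1],[0,0,0,0,-0.17,0,-1],[0,0,0,0,-0.17,0,-1]]]}}

```text
time_s: 11.4
eef_pos: [0.454, 0.341, 0.177]
eef_rot: [-1.389, 0.846, -0.854]
force: [-0.3, -0.4, -1.6]
gripper_width: 0.0567
```

Run:
```python
from h import *
s=sense(); A=R.from_rotvec(s["eef_rot"]); print(s["eef_pos"].round(4),s["force"],s["joint_pos"].round(3))
c=wrist(); cv2.imwrite("pics/w5.png",c["img"][:,:,::-1])
print(A.as_matrix().round(3))
```

```text
[0.454 0.341 0.177] [-0.30917757 -0.35674949 -1.64445418] [ 0.513 -0.05   1.808 -0.     1.374  0.036]
[[ 0.459  0.009  0.888]
 [-0.888  0.005  0.459]
 [-0.    -1.     0.01 ]]
```

View pics/w5.png

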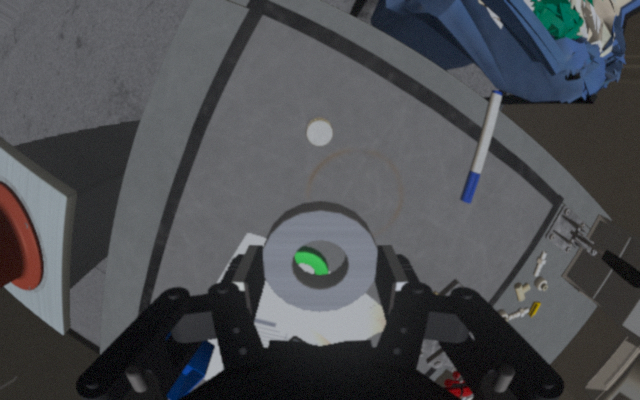

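Ring is held level between the pads, face centred near (320,260); the vial still stands at (320,132).

Run:
```python
from h import *
c=wrist(); T=np.array(c["T_tool_cam"])
hs=cv2.GaussianBlur(cv2.cvtColor(c["img"],cv2.COLOR_RGB2GRAY),(3,3),0)
print('row260',hs[260,250:276:2],hs[260,364:392:2]); print('col320 top',hs[196:226:2,320],'bot',hs[290:330:2,320])
K=c["K"]
def tcast(u,v,ytool):
    x=(u-K[0,2])/K[0,0]; y=(v-K[1,2])/K[1,1]; r=np.hypot(x,y); d=T[:3,:3]@np.array([x/r*np.sin(r),y/r*np.sin(r),np.cos(r)]); return (T[:3,3]+d*(ytool-T[1,3])/d[1])
for yt in (0,-.004,-.008,-.012): print(yt,[tcast(u,v,yt).round(4)[[0,2]] for u,v in((263,260),(377,260),(320,212),(320,311))])
```

```text
row260 [ 58  48  35  36  35  36  65 119 127 128 128 127 128] [128 128 127 127 128 125  94  45  36  36  36  39  52  59]
col320 top [104 103  91  65  60  60  64  93 122 125 126 127 128 127 126] bot [119 130 131 129 128 130 128 128 131 132 139 161 171 172 172 172 172 172
 172 172]
0 [array([ 0.0032, -0.0302]), array([0.0032, 0.0298]), array([-0.0238, -0.0003]), array([ 0.0367, -0.0002])]
-0.004 [array([ 0.001 , -0.0293]), array([0.001 , 0.0289]), array([-0.0253, -0.0003]), array([ 0.0336, -0.0002])]
-0.008 [array([-0.0012, -0.0285]), array([-0.0012,  0.0281]), array([-0.0268, -0.0003]), array([ 0.0304, -0.0002])]
-0.012 [array([-0.0035, -0.0277]), array([-0.0035,  0.0272]), array([-0.0282, -0.0003]), array([ 0.0272, -0.0002])]
```

Run:
```python
from h import *
plan([.514,-.11,.20],-.253)
```

```text
ang -0.253 turn [-0.0065  0.7301 -0.0025]
ang 2.889 turn [-0.0032 -2.4115  0.0082]
shift [ 0.4282 -0.0257 -0.1528]
```

Emit:
{"fn": "send_rows", "kwargs": {"steps": [[[-0.006,0.73,-0.003,0.428,-0.026,-0.153,-1],[-0.006,0.73,-0.003,0.428,-0.026,-0.153,-1],[-0.006,0.73,-0.003,0.428,-0.026,-0.153,-1],[-0.006,0.73,-0.003,0.428,-0.026,-0.153,-1],[-0.006,0.73,-0.003,0.428,-0.026,-0.153,-1],[-0.006,0.73,-0.003,0.428,-0.026,-0.153,-1],[-0.006,0.73,-0.003,0.428,-0.026,-0.153,-1],[-0.006,0.73,-0.003,0.428,-0.026,-0.153,-1],[-0.006,0.73,-0.003,0.428,-0.026,-0.153,-1],[-0.006,0.73,-0.003,0.428,-0.026,-0.153,-1],[-0.006,0.73,-0.003,0.428,-0.026,-0.153,-1]]]}}

```text
time_s: 12.88
eef_pos: [0.5136, -0.1084, 0.1998]
eef_rot: [-1.08, 1.392, -1.391]
force: [-0.7, 0.4, -0.9]
gripper_width: 0.0567
```

Run:
```python
from h import *
s=sense(); A=R.from_rotvec(s["eef_rot"]); print(s["eef_pos"].round(4),s["joint_pos"].round(3),A.as_matrix().round(3))
c=wrist(); cv2.imwrite("pics/w6.png",c["img"][:,:,::-1])
e=wproj(c,[.531,-.042,.062]); print(e); u,v=map(int,e)
u0,v0=u-75,max(v-75,0)
x,y,r=circ(c["img"],(u0,v0,u+75,v+75),(40,60)); p=wcast(c,x,y,.062); print(x,y,r,p)
# check radius in world
q=np.array([wcast(c,x+r*np.cos(a),y+r*np.sin(a),.062) for a in np.linspace(0,6.28,9)[:-1]]); print(q.mean(0),np.linalg.norm(q-p,axis=1).round(4))
```

```text
[ 0.5136 -0.1084  0.1998] [-0.35  -0.168  1.877  0.     1.432 -0.099] [[-0.248 -0.     0.969]
 [-0.969  0.    -0.248]
 [-0.    -1.    -0.   ]]
[319.20625127 111.17057454]
321.45834 109.458336 46.925 [ 0.53332448 -0.04099596  0.062     ]
[ 0.5333871  -0.04077407  0.062     ] [0.0421 0.0425 0.0428 0.0425 0.042  0.0423 0.0426 0.0423]
```

View pics/w6.png

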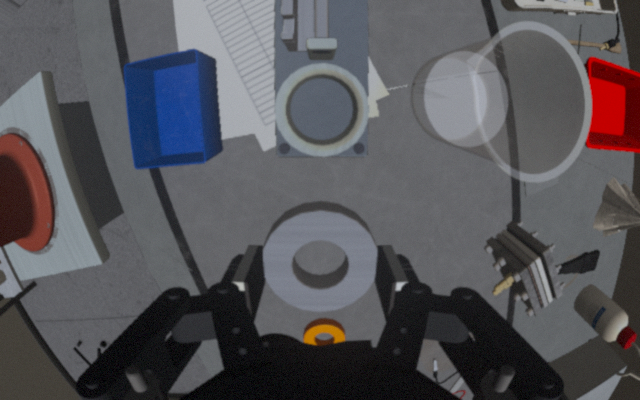

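Tube mouth at (321,109), empty, with the bolt housing behind it. The held ring is at (320,260) and the orange ring peeks out at (323,333).

Emit:
{"fn": "send_rows", "kwargs": {"steps": [[[0,0,0,-0.04,0,0.0025,-1],[0,0,0,-0.0727,0,0.0025,-1],[0,0,0,-0.0727,0.03,0.0025,-1],[0,0,0,-0.0727,0.07,0.0025,-1],[0,0,0,-0.0727,0.105,0.0025,-1],[0,0,0,-0.0727,0.118,0.0025,-1],[0,0,0,-0.0727,0.118,0.0025,-1],[0,0,0,-0.0727,0.118,0.0025,-1]]]}}

```text
time_s: 13.92
eef_pos: [0.5355, -0.0389, 0.084]
eef_rot: [-1.078, 1.389, -1.393]
force: [-0.7, 0.3, -1.5]
gripper_width: 0.057
```

Run:
```python
from h import *
s=sense(); A=R.from_rotvec(s["eef_rot"]); print(s["eef_pos"].round(4),s["force"].round(2))
c=wrist(); cv2.imwrite("pics/w7.png",cv2.resize(c["img"][160:350,220:420],None,fx=4,fy=3.1)[:,:,::-1])
for y in (0,-.008): print('ring top ctr',wproj(c,s["eef_pos"]+A.apply([.0025,y,0])))
print('rim ctr, top/bottom/left/right',[wproj(c,np.array([.5333,-.041,.062])+A.apply(d)).round(1) for d in ([0,0,0],[-.0435,0,0],[.0435,0,0],[0,0,-.0435],[0,0,.0435])])
```

```text
[ 0.5355 -0.0389  0.084 ] [-0.71  0.31 -1.48]
ring top ctr [318.03960647 259.67726037]
ring top ctr [317.97692952 267.42162847]
rim ctr, top/bottom/left/right [array([315.3, 241.7]), array([315.1, 168.3]), array([315.6, 301.6]), array([242.4, 240.7]), array([388.6, 241. ])]
```

View pics/w7.png

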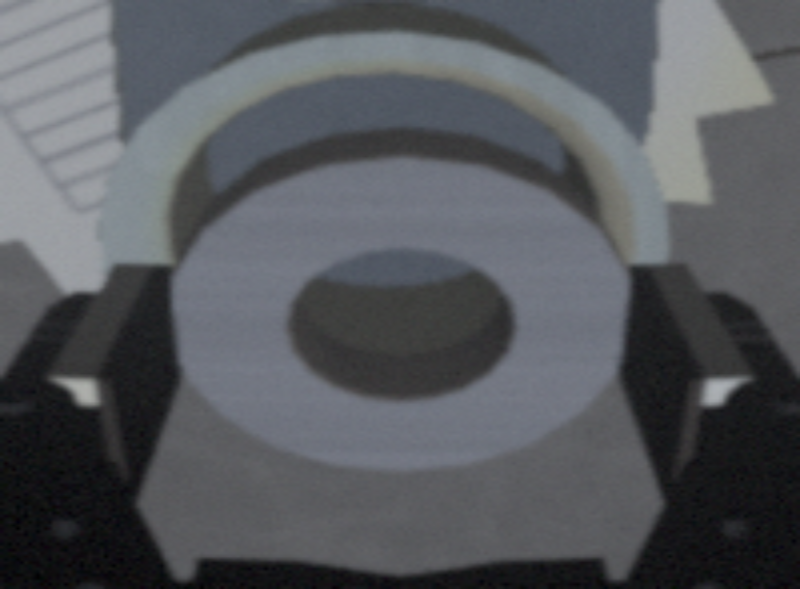

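The ring (crop centre 402,312) is over the mouth; the rim spans crop x 100–667. Checking the calibration's consistency.

Run:
```python
from h import *
for i in range(3):
    c=wrist(); T=np.array(c["T_tool_cam"]); print(T[:3,3].round(5),R.from_matrix(T[:3,:3]).as_rotvec().round(5),c["K"][0],)
s=sense(); print(s["eef_pos"],s["eef_rot"])
K=c["K"]
def tcast(u,v,yt):
    x=(u-K[0,2])/K[0,0]; y=(v-K[1,2])/K[1,1]; r=np.hypot(x,y); d=T[:3,:3]@np.array([x/r*np.sin(r),y/r*np.sin(r),np.cos(r)]); return T[:3,3]+d*(yt-T[1,3])/d[1]
for yt in(-.008,0): print('ring',[tcast(*p,yt).round(4) for p in ((320.5,210),(320.5,311),(263,260),(378,260))])
yr=s["eef_pos"][2]-.062
print('rim',[tcast(*p,yr).round(4) for p in ((316,169.7),(245,240),(386.7,240))])
```

```text
[-0.07578 -0.14157  0.00061] [-1.42989 -1.04856 -1.43273] [309.70691629   0.         319.64756701]
[-0.07578 -0.14157  0.00061] [-1.42989 -1.04856 -1.43273] [309.70691629   0.         319.64756701]
[-0.07578 -0.14157  0.00061] [-1.42989 -1.04856 -1.43273] [309.70691629   0.         319.64756701]
[ 0.53505335 -0.03894569  0.08346822] [-1.07815998  1.38946212 -1.39292886]
ring [array([-0.0278, -0.008 ,  0.0012]), array([ 0.0302, -0.008 ,  0.0013]), array([-0.0013, -0.008 , -0.0273]), array([-0.0014, -0.008 ,  0.0298])]
ring [array([-0.025 ,  0.    ,  0.0012]), array([0.0366, 0.    , 0.0014]), array([ 0.0031,  0.    , -0.0289]), array([0.0031, 0.    , 0.0315])]
rim [array([-0.0402,  0.0215, -0.0012]), array([ 0.0019,  0.0215, -0.0434]), array([0.0017, 0.0215, 0.0404])]
```

Emit:
{"fn": "send_rows", "kwargs": {"steps": [[[0,0,0,0,0,-0.0025,-1],[0,0,0,0,0.005,-0.0025,-1],[0,0,0,0,0.01,-0.0025,-1],[0,0,0,0,0.014,-0.0025,-1],[0,0,0,0,0.018,-0.0025,-1],[0,0,0,0,0.018,-0.0025,-1],[0,0,0,0,0.018,-0.0025,-1]]]}}

```text
time_s: 15.0
eef_pos: [0.5328, -0.0384, 0.0655]
eef_rot: [-1.078, 1.389, -1.393]
force: [0.1, -0.6, -0.4]
gripper_width: 0.0569
```

Emit:
{"fn": "send_rows", "kwargs": {"steps": [[[0,0,0,0,0,0,0.9],[0,0,0,0,0,0,0.9],[0,0,0,0,0,0,0.9],[0,0,0,0,-0.03,0,0.9],[0,0,0,0,-0.09,0,1],[0,0,0,0.05,-0.14,0,1],[0,0,0,0.07,-0.14,0,1],[0,0,0,0.07,-0.14,0,1],[0,0,0,0.07,-0.14,0,1]]]}}

```text
time_s: 16.12
eef_pos: [0.5147, -0.1055, 0.2046]
eef_rot: [-1.078, 1.391, -1.392]
force: [-0.1, 0.3, -0.9]
gripper_width: 0.0853
```

Run:
```python
from h import *
s=sense(); print(s["eef_pos"].round(4))
c=wrist(); u,v=map(int,wproj(c,[.533,-.041,.05])); print(u,v)
v0=max(0,v-80)
cv2.imwrite("pics/w8.png",cv2.resize(c["img"][v0:v+80,u-110:u+110],None,fx=3,fy=3)[:,:,::-1])
plan([.44,-.335,.16],-1.235)
```

```text
[ 0.5147 -0.1055  0.2046]
320 112
ang -1.235 turn [-3.000e-04  9.848e-01 -1.000e-03]
ang 1.907 turn [-1.2000e-03 -2.1568e+00  4.0000e-04]
shift [ 0.2411  0.0442 -0.0154]
```

View pics/w8.png

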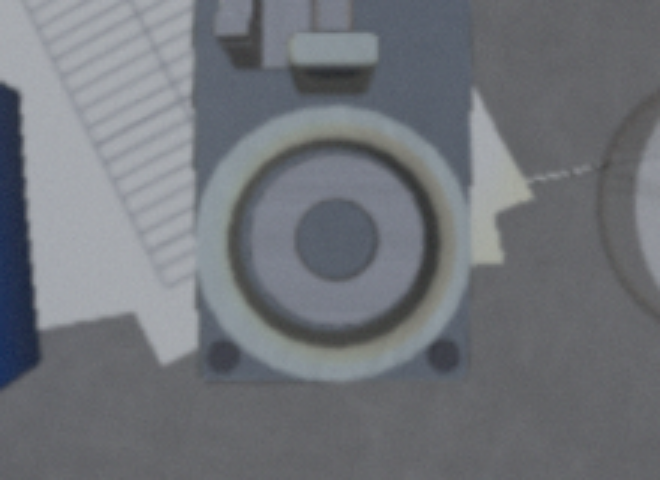

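Steel ring lies flat and centred inside the tube, with an even dark gap all round. On to the orange ring.

Emit:
{"fn": "send_rows", "kwargs": {"steps": [[[0,0.985,0,0.06,0,0.006,1],[0,0.985,0,0.12,0,0.006,1],[0,0.985,0,0.18,0.02,0.006,1],[0,0.985,0,0.239,0.044,0.006,1],[0,0.985,0,0.239,0.044,0.006,1],[0,0.985,0,0.239,0.044,0.006,1],[0,0.985,0,0.239,0.044,0.006,1],[0,0.985,0,0.239,0.044,0.006,1]]]}}

```text
time_s: 17.18
eef_pos: [0.4615, -0.3374, 0.1596]
eef_rot: [-0.347, 2.039, -2.037]
force: [0.1, -0.4, 0.3]
gripper_width: 0.0852
```

```bash
cat > o.py <<'E'
from h import *
s=sense(); A=R.from_rotvec(s["eef_rot"]); print(s["eef_pos"].round(4),s["joint_pos"].round(3)); print(A.as_matrix().round(3))
c=wrist(); hsv=cv2.cvtColor(c["img"],cv2.COLOR_RGB2HSV); e=wproj(c,[.461,-.338,.016]); print(e)
u,v=map(int,e); b=blob(cv2.inRange(hsv,(10,120,60),(25,255,255)),(u-80,max(0,v-80),u+80,v+80))
(x,y),(w,h),a=cv2.fitEllipse(b); p=wcast(c,x,y,.016); print('px',x,y,w,h,'world',p.round(4),'tool',A.inv().apply(p-s["eef_pos"]).round(4))
k=cv2.boundingRect(b); print(k)
E
python3 o.py
```

```text
[ 0.4615 -0.3374  0.1596] [-7.620e-01 -1.800e-02  1.807e+00  1.000e-03  1.354e+00  4.710e-01]
[[-0.944  0.     0.331]
 [-0.331  0.001 -0.944]
 [-0.001 -1.    -0.001]]
[318.37187567 185.79923131]
px 320.4769592285156 184.17002868652344 60.02645492553711 60.624515533447266 world [ 0.4632 -0.3394  0.016 ] tool [-0.0008  0.1436  0.0025]
(290, 154, 62, 61)
```

Emit:
{"fn": "send_rows", "kwargs": {"grip_force": 40, "steps": [[[0,0,0,0,0.06,0.002,1],[0,0,0,0,0.11,0.002,1],[0,0,0,0,0.145,0.002,1],[0,0,0,0,0.155,0.002,1],[0,0,0,0,0.155,0.002,1],[0,0,0,0,0.155,0.002,-1],[0,0,0,0,0.155,0.002,-1],[0,0,0,0,0.155,0.002,-1],[0,0,0,0,0.155,0.002,-1],[0,0,0,0,0.155,0.002,-1]]]}}

```text
time_s: 18.48
eef_pos: [0.4637, -0.3406, 0.0081]
eef_rot: [-0.344, 2.035, -2.04]
force: [-2.3, 1.8, 7.1]
gripper_width: 0.057
```

Same signature as the steel ring. Lift straight up, then check numerically.

Emit:
{"fn": "send_rows", "kwargs": {"steps": [[[0,0,0,0,-0.02,0,-1],[0,0,0,0,-0.07,0,-1],[0,0,0,0,-0.13,0,-1],[0,0,0,0,-0.19,0,-1],[0,0,0,0,-0.19,0,-1],[0,0,0,0,-0.19,0,-1]]]}}

```text
time_s: 19.23
eef_pos: [0.4632, -0.3403, 0.1989]
eef_rot: [-0.343, 2.033, -2.04]
force: [-0.0, -0.6, -2.3]
gripper_width: 0.0566
```

```bash
cat > i.py <<'E'
from h import *
s=sense(); A=R.from_rotvec(s["eef_rot"]); print(s["eef_pos"].round(4),s["force"].round(2))
c=wrist(); T=np.array(c["T_tool_cam"]); K=c["K"]; hsv=cv2.cvtColor(c["img"],cv2.COLOR_RGB2HSV)
b=blob(cv2.inRange(hsv,(10,120,60),(25,255,255)),(250,190,390,330)); k=cv2.boundingRect(b)
# top face extents: widest row, topmost and bottommost rows
print('box',k,'area',cv2.contourArea(b))
def tcast(u,v,yt):
    x=(u-K[0,2])/K[0,0]; y=(v-K[1,2])/K[1,1]; r=np.hypot(x,y); d=T[:3,:3]@np.array([x/r*np.sin(r),y/r*np.sin(r),np.cos(r)]); return T[:3,3]+d*(yt-T[1,3])/d[1]
x0,y0,w,h=k
for yt in(-.008,0): print(yt,[tcast(*p,yt).round(4)[[0,2]] for p in ((x0,y0+h/2),(x0+w,y0+h/2),(x0+w/2,y0),(x0+w/2,y0+h))])
E
python3 i.py
python3 - <<'E'
from h import *
# hover beside the tube, same yaw as for the steel ring
plan([.5145,-.1065,.20],-.253)
E
```

```text
[ 0.4632 -0.3403  0.1989] [-0.02 -0.57 -2.28]
box (262, 204, 117, 110) area 9836.5
-0.008 [array([-0.0032, -0.0267]), array([-0.0032,  0.0312]), array([-0.032 ,  0.0022]), array([0.031 , 0.0023])]
0 [array([ 0.0013, -0.0284]), array([0.0012, 0.033 ]), array([-0.0293,  0.0022]), array([0.0375, 0.0024])]
ang -0.253 turn [-0.0024 -0.9806 -0.0011]
ang 2.889 turn [ 1.300e-03  2.161e+00 -2.800e-03]
shift [-0.1262 -0.0028 -0.203 ]
```

Emit:
{"fn": "send_rows", "kwargs": {"steps": [[[-0.002,-0.981,-0.001,-0.04,-0.003,-0.06,-1],[-0.002,-0.981,-0.001,-0.07,-0.003,-0.11,-1],[-0.002,-0.981,-0.001,-0.1,-0.003,-0.16,-1],[-0.002,-0.981,-0.001,-0.13,-0.003,-0.21,-1],[-0.002,-0.981,-0.001,-0.166,-0.003,-0.261,-1],[-0.002,-0.981,-0.001,-0.166,-0.003,-0.261,-1],[-0.002,-0.981,-0.001,-0.166,-0.003,-0.261,-1],[-0.002,-0.981,-0.001,-0.166,0.06,-0.261,-1],[-0.002,-0.981,-0.001,-0.166,0.1,-0.261,-1],[-0.002,-0.981,-0.001,-0.166,0.115,-0.261,-1],[-0.002,-0.981,-0.001,-0.166,0.115,-0.261,-1],[-0.002,-0.981,-0.001,-0.166,0.115,-0.261,-1]]]}}

```text
time_s: 20.78
eef_pos: [0.5347, -0.0393, 0.0843]
eef_rot: [-1.076, 1.39, -1.395]
force: [0.2, 0.3, -0.2]
gripper_width: 0.0569
```

```bash
cat i.py > j.py
cat >> j.py <<'E'
print(A.as_matrix().round(3)); print('shift to release',A.inv().apply(np.array([.5328,-.0384,.0655])-s["eef_pos"]).round(4))
g=cv2.cvtColor(c["img"],cv2.COLOR_RGB2GRAY); print('row224',g[224,232:272:2],g[224,364:404:2]);
E
python3 j.py
```

```text
[ 0.5347 -0.0393  0.0843] [ 0.22  0.35 -0.18]
box (262, 204, 117, 110) area 9754.5
-0.008 [array([-0.0019, -0.0277]), array([-0.0019,  0.0303]), array([-0.0307,  0.0012]), array([0.0323, 0.0013])]
0 [array([ 0.0025, -0.0294]), array([0.0025, 0.032 ]), array([-0.028 ,  0.0012]), array([0.0388, 0.0014])]
[[-0.251  0.004  0.968]
 [-0.968 -0.001 -0.251]
 [-0.    -1.     0.004]]
shift to release [-0.0004  0.0188 -0.0021]
row224 [157 157 154 141 147 155 146 135 137 138 137 136 137 135 135 127  86  70
  71  73] [ 53  54  53  78 104 111 116 124 135 134 133 130 111 104 118 124 124 112
  96  94]
```

Same pose and ring position as with the steel ring, which dropped in well; using the same release shift.

Emit:
{"fn": "send_rows", "kwargs": {"steps": [[[0,0,0,0,0,-0.002,-1],[0,0,0,0,0.006,-0.002,-1],[0,0,0,0,0.012,-0.002,-1],[0,0,0,0,0.019,-0.002,-1],[0,0,0,0,0.019,-0.002,-1],[0,0,0,0,0.019,-0.002,-1]]]}}

```text
time_s: 21.58
eef_pos: [0.5329, -0.0387, 0.0654]
eef_rot: [-1.076, 1.39, -1.395]
force: [-0.1, -0.2, 0.0]
gripper_width: 0.0569
```

Emit:
{"fn": "send_rows", "kwargs": {"steps": [[[0,0,0,0,0,0,0.9],[0,0,0,0,0,0,0.9],[0,0,0,0,0,0,0.9],[0,0,0,0,-0.03,0,0.9],[0,0,0,0,-0.09,0,1],[0,0,0,0.05,-0.14,0,1],[0,0,0,0.07,-0.14,0,1],[0,0,0,0.07,-0.14,0,1],[0,0,0,0.07,-0.14,0,1]]]}}

```text
time_s: 22.7
eef_pos: [0.5145, -0.1057, 0.2044]
eef_rot: [-1.076, 1.391, -1.394]
force: [-0.3, -0.0, -0.3]
gripper_width: 0.0852
```

Run:
```python
from h import *
s=sense(); print(s["time_s"],s["eef_pos"].round(4),s["force"].round(2),s["gripper_width"])
c=wrist(); t=top()
w=c["img"][:200,120:560]; a=t["img"][110:280,150:450]
cv2.imwrite("pics/w9.png",np.vstack([cv2.resize(w,(640,290),interpolation=cv2.INTER_CUBIC),cv2.resize(a,(640,300),interpolation=cv2.INTER_CUBIC)])[:,:,::-1])
hsv=cv2.cvtColor(c["img"],cv2.COLOR_RGB2HSV); b=blob(cv2.inRange(hsv,(8,110,40),(25,255,255)),(270,50,370,170)); (x,y),(p,q),_=cv2.fitEllipse(b)
print('orange',x,y,p,q,wcast(c,x,y,.044).round(4)); x,y,r=circ(c["img"],(245,35,395,185),(40,60)); print('rim',wcast(c,x,y,.062).round(4))
```

```text
22.7 [ 0.5145 -0.1057  0.2044] [-0.27 -0.01 -0.27] 0.08516245246316397
orange 321.30731201171875 112.6181640625 59.89921569824219 61.06417465209961 [ 0.534  -0.0418  0.044 ]
rim [ 0.5336 -0.0405  0.062 ]
```

View pics/w9.png

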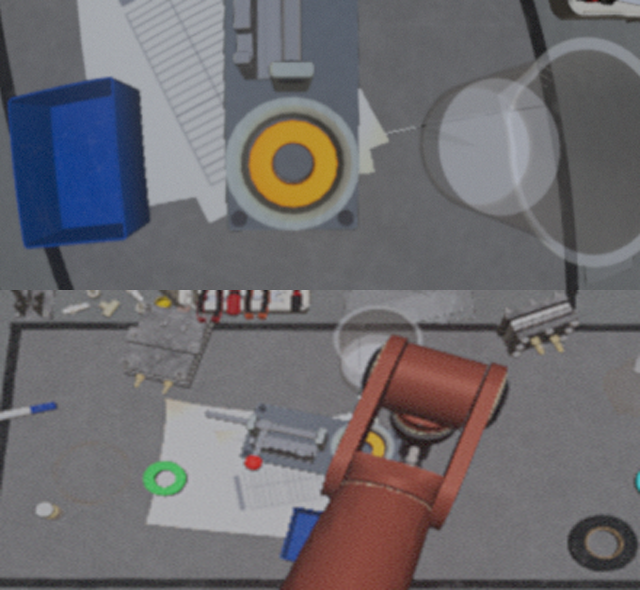

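The orange ring lies flat and concentric in the tube, at (293,163) in the upper half of the picture. Its near-circular outline is 60 x 61 px, 1.4 mm off the rim centre. The handle is down in the rear notch with the knob at (253,463) in the lower half, and the bystanders stand where they were. The gripper is clear, so I'm handing in.

```bash
python3 -c "
from station import robot
print(robot.finish_job())"
```

```text
the job is handed in; nothing more can be done
None
```

The job is done and handed in at about 23 s of the 72 s allowed; no verdict is reported.

**What I did:** I gripped the red knob, lifted the handle about 1 rad with the bolt still shut and slid the bolt back about 58 mm. I laid the handle in the rear notch, then dropped the steel ring and the orange ring into the tube.

**Last checks:**
- **Rings:** the steel ring lay flat and centred after its drop. The orange ring now looks flat on top of it, 1.4 mm from the rim centre by the wrist camera. I judged its depth from its size in the picture, not from a separate height measurement.
- **Bolt:** the handle looks down in the rear notch and the tube mouth is clear.
- **Bystanders:** the vial, tape, beaker and bin look unmoved. I checked this by eye only.
- **Robot:** the gripper is open and clear, with almost no force on it.

**Disagreements:**
- The wrist camera showed things about 3–5% too small.
- The top and wrist cameras differed by up to about 6 mm on ring positions, so I aligned each ring from close up.
- The gripper width read about 3 mm under the true ring diameter.

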